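# Nest the baking tins on their boards

### The job

Put the emptied baking tins away in two nests, keeping them upside down as they lie: on the middle of the rectangular board the smallest loaf tin, lengthwise along the board, then the middle loaf tin over it and the largest over both; on the middle of the round board the smaller round mould, then the larger one over it. Every tin must end with its whole rim down on its board, and leave the flour shaker, the scale weight and the pastry brush where they are.

Things in the scene. Friction and masses are not known exactly. Their poses are not given: they have to be found in the camera images.
- tin_small: Smallest of three dark steel mini loaf tins, upside down (closed base on top). 84 x 36 mm at the open mouth, tapering to 78 x 30 at the base, 44 mm high; a 4 mm high rim bead stands out 1.5 mm. Origin: centre of the mouth at rim level; z up, x along its length. Grip across its width near the base.
- tin_medium: Middle one of three dark steel mini loaf tins, upside down (closed base on top). 106 x 52 mm at the open mouth, tapering to 100 x 46 at the base, 52 mm high; a 4 mm high rim bead stands out 1.5 mm. Origin: centre of the mouth at rim level; z up, x along its length. Inside 101 x 47 mm at the mouth, 49 deep: it goes over the smallest, rim to the board. Grip across its width near the base.
- tin_large: Largest of three dark steel mini loaf tins, upside down (closed base on top). 128 x 68 mm at the open mouth, tapering to 122 x 62 at the base, 60 mm high; a 4 mm high rim bead stands out 1.5 mm. Origin: centre of the mouth at rim level; z up, x along its length. Inside 123 x 63 mm at the mouth, 57 deep: it goes over the middle one, rim to the board. Grip across its width near the base.
- mould_small: Smaller of two dark steel round moulds, upside down (closed base on top). 46 mm across the open mouth, tapering to 40 at the base, 42 mm high, wall 3 mm. Origin: centre of the mouth at rim level; z up. Grip across the diameter.
- mould_large: Larger of two dark steel round moulds, upside down (closed base on top). 64 mm across the open mouth, tapering to 58 at the base, 52 mm high, wall 3 mm. Origin: centre of the mouth at rim level; z up. Inside 58 mm at the mouth, 49 deep: it goes over the smaller, rim to the board. Grip across the diameter.
- board_long: Rectangular light wooden board fixed flat on the bench, 190 x 120 x 8 mm. Origin: centre of its underside (its top is 8 mm higher); z up, x along its 190 mm side. Nothing lies on it at the start.
- board_round: Round light wooden board fixed flat on the bench, 120 mm across, 8 mm thick. Origin: centre of its underside (its top is 8 mm higher); z up. Nothing lies on it at the start.
- shaker: Bystander: white flour shaker with a steel cap, 52 mm across, 100 mm high, standing at the far side of the tins. Origin: centre of its underside. To be left alone.
- weight: Bystander: brass scale weight with a knob, 52 mm across, 52 mm high. Origin: centre of its underside. To be left alone.
- brush: Bystander: pastry brush, 160 mm long, lying at the far side of the tins. Origin: under its middle; x along it towards the bristles. To be left alone.
Not all that is in view belongs to the job. Leave any blue or purple look-alike of the mould_large alone.

How it is judged:
By the outcome, as a careful person would: the job done as asked, in the order asked, and still so for the second after the job is handed in, with the robot touching nothing.
It also fails if it takes over 128 s, if anything falls off the work surface, if the arm or the gripper's body presses on something with over 40 N, if the wrist force passes 120 N, or if a joint passes its speed limit or range.

### The arm

A 7-joint arm with a two-finger parallel gripper is mounted at the origin on the work surface. World frame = base frame: x ahead of the robot, y to its left, z up, the work surface at z = 0. Lengths are in m, angles in rad, forces in N, time in s.
With the tool pointing down it reaches from about 0.35 to 0.9 m from the base axis. Payload 8.1 kg.
Tool frame: the origin (TCP) lies on the front face of the gripper's body, between the roots of the fingers; the fingertips stand 66 mm ahead of it and the grasp point (between the pads) lies 47 mm ahead of it (arm.finger_overhang is the distance from the TCP to the fingertips, in m); z points along the fingers, y is the line along which they close (so a half turn about z gives the same grasp; the last joint's range is limited). The gripper opens to 92 mm and grips with 3 to 60 N. Pads are 19 mm wide; open, the fingers measure 130 mm over their backs; the gripper's body (75 mm by 190 mm) begins 47 mm behind the grasp point.
Start: joints at [1.233, 0.434, 0.025, 1.573, -0.012, 1.134, -0.075], TCP at [0.145, -0.608, 0.292] pointing down, gripper open.
Joint ranges: [-2.62, 2.62], [-0.44, 2.09], [-1.27, 1.32], [0.08, 2.57], [-1.32, 4.46], [0.12, 2], [-2.74, 2.74]. Speed limits (rad/s): [2.22, 2.22, 3.01, 3.01, 3.14, 3.14, 3.14].

### API

Orientations are given as a rotation vector (axis times angle).
In Python, from cell import readout, cams, workorder, spotter, arm gives the robot as it stands.
- The arm moves only by the shell command python3 -m creep 'ROWS' [FORCE]. ROWS is a JSON list of rows, 1 to 10 of them, each of 5 numbers: dx, dy, dz in shares of the most that a row can go, 1 being 50 mm, then a turn about the tool's z in fractions of the full range, 1 being 2 pi rad, then the opening from 0.0 (shut) to 1.0 (fully open); each row shifts and turns the commanded pose from where the row before left it, along the tool's axes as they then stand; what a row does not reach is not made up. A row lasts 1/10 s, in which the tool goes at most 0.05 m and 0.15 rad, less where a joint would pass 70% of its speed; a pose out of reach is approached as far as the arm can. The fingers move at their own pace and stop on an object; FORCE is the grip in N (left out, the last holds). Time passes only in rows, so rows that do not move let the fingers close. It prints the time, the measured TCP pose, the force, the opening and the grip force at its end. Shift and turn numbers lie between -1 and 1, and a call with a number outside is refused. Input that does not fit is refused with a message, and nothing moves.
- readout.observe(): the state, without advancing time (a new reading comes with each control period).
- cams.get_image(name): name is "scene" or "top"; returns a dict with "image" (400x640x3 uint8, blue, green, red), "fx", "fy", "cx", "cy" (pixels), "cam_to_world" (4x4, takes a point from camera to world coordinates). Camera axes: x right, y down, z forward; pixel columns grow to the right and rows downward; lengths in m; the calibration is good to about 2 mm. A picture is of the moment at which its call begins. There is no depth.
- workorder.sign_off(): hands the job in; it is judged then, once.
Trained networks look in a picture, given as the dict that the camera call returned (one of the last four; its "shot" number tells which), for a name from the list of things; names that differ only in an ending like _2 or _b are one class to them, and where a whole thing is asked for, a point or a joint stands for the part that bears it (a point fixed in the world has none). Each returns a list of dicts, best first, with "score" (0 to 1); they miss things now and then, are a little off and sometimes report something else, mostly with a low value. They report only what shows in the picture. A call takes as long as a camera call. They do not tell look-alikes from the thing itself.
- spotter.boxes_of(picture, name): "centre" ([x, y, z] in m, in the coordinates of the camera as it stood for that picture, good to about 4 mm: the middle of the surface that is visible of it).
The state is a dict: "clock": time; "joints": joint angles; "dq": joint speeds; "joint_efforts": joint torques, N m; "position": TCP position; "ee_rot": TCP orientation; "force": force on the tool from outside, world axes, zero at the start; "ft_torque": the same for the moment, N m; "width": opening from 0.0 (shut) to 1.0 (fully open); "gripper_force": force on a finger pad.
Only numpy, scipy, OpenCV 4.12 (cv2) and the standard library are available. Lean on these libraries where they do the work, as an engineer would, in place of code of your own. Each camera call takes 0.05 s, during which the arm holds its last target. There are 200 camera calls.

## Working session

There is one attempt and no reset: what is moved stays moved. The work goes in short steps, Python scripts to look and compute and a shell command to move; the robot and the scene stay as the last step left them, time stands still between calls to the robot, and variables do not carry over. Pictures are saved under pics/ and viewed, at most 14 in all, crops included, and the job is handed in when it is done.

```bash
mkdir -p pics
cat > h.py <<'E'
import numpy as np, cv2
from cell import readout, cams, workorder, spotter, arm
def world(p,c): 
    T=np.array(p["cam_to_world"]); return (T@np.r_[c,1])[:3]
def pix2w(p,u,v,z):
    T=np.array(p["cam_to_world"]); d=T[:3,:3]@np.array([(u-p["cx"])/p["fx"],(v-p["cy"])/p["fy"],1]); o=T[:3,3]
    return o+d*(z-o[2])/d[2]
def proj(p,w):
    T=np.linalg.inv(np.array(p["cam_to_world"])); c=T[:3,:3]@np.array(w)+T[:3,3]
    return np.array([p["fx"]*c[0]/c[2]+p["cx"],p["fy"]*c[1]/c[2]+p["cy"]])
E
python3 - <<'E'
from h import *
s=readout.observe(); print(s)
for n in("top","scene"):
    p=cams.get_image(n); cv2.imwrite(f"pics/{n}0.png",p["image"]); print(n,p["fx"],np.round(p["cam_to_world"],3).tolist())
    for o in "tin_small tin_medium tin_large mould_small mould_large board_long board_round shaker weight brush".split():
        for d in spotter.boxes_of(p,o)[:3]:
            w=world(p,d["centre"]); print(o,round(d["score"],2),np.round(w,3),np.round(proj(p,w)))
E
```

```text
{'clock': 0.0, 'joints': array([ 1.23339715,  0.43526646,  0.02492649,  1.57411502, -0.01162228,
        1.13403064, -0.07511259]), 'dq': array([ 0.00077823,  0.00054412,  0.00045613, -0.00088723,  0.00069922,
       -0.00055086,  0.00050584]), 'joint_efforts': array([ 1.13356066e-04, -6.67849231e+01,  9.84904803e-01, -3.14457178e+01,
       -6.04145718e-02,  4.27598739e-02,  1.59487986e-04]), 'position': array([ 0.14528774, -0.60743708,  0.29141042]), 'ee_rot': array([-3.11834176e+00, -3.67704471e-01,  4.82154089e-04]), 'force': array([ 0.24946518,  0.08223227, -0.41339981]), 'ft_torque': array([ 0.05544094, -0.00223782, -0.02009877]), 'gripper_force': 0.0, 'width': 1.000558492248542}
top 377.1508491496395 [[0.064, -0.971, 0.232, 0.302], [-0.998, -0.061, 0.02, -0.012], [-0.005, -0.233, -0.973, 1.096], [0.0, 0.0, 0.0, 1.0]]
tin_small 0.94 [0.447 0.09  0.039] [286. 227.]
tin_medium 0.9 [0.633 0.173 0.053] [263. 161.]
tin_large 0.82 [ 0.445 -0.073  0.062] [344. 230.]
mould_small 0.77 [ 0.614 -0.009  0.045] [325. 172.]
mould_small 0.18 [ 0.488 -0.368  0.008] [445. 224.]
mould_large 0.96
[... 731 characters left out ...]
48] [327. 258.]
tin_large 0.94 [ 0.464 -0.061  0.057] [334. 161.]
tin_large 0.34 [ 0.496 -0.356  0.008] [276. 122.]
mould_small 0.86 [0.626 0.003 0.038] [295. 204.]
mould_large 0.89 [ 0.712 -0.245  0.043] [226. 159.]
mould_large 0.87 [ 0.652 -0.358  0.041] [230. 131.]
mould_large 0.82 [ 0.342 -0.364  0.041] [315.  98.]
board_long 0.97 [ 0.496 -0.357  0.01 ] [276. 122.]
board_long 0.52 [0.643 0.186 0.05 ] [328. 258.]
board_long 0.52 [ 0.635 -0.157  0.049] [263. 165.]
board_round 0.85 [0.484 0.361 0.009] [431. 293.]
shaker 0.66 [0.749 0.095 0.075] [266. 244.]
shaker 0.34 [0.644 0.185 0.052] [327. 257.]
weight 0.59 [ 0.397 -0.216  0.03 ] [324. 130.]
brush 0.62 [ 0.773 -0.075  0.021] [230. 212.]
```

View pics/top0.png

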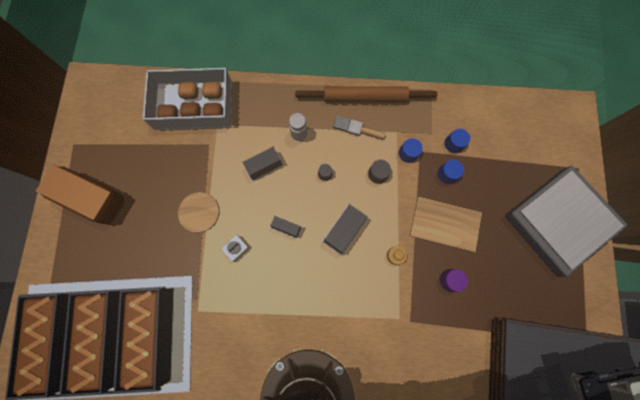

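View pics/scene0.png

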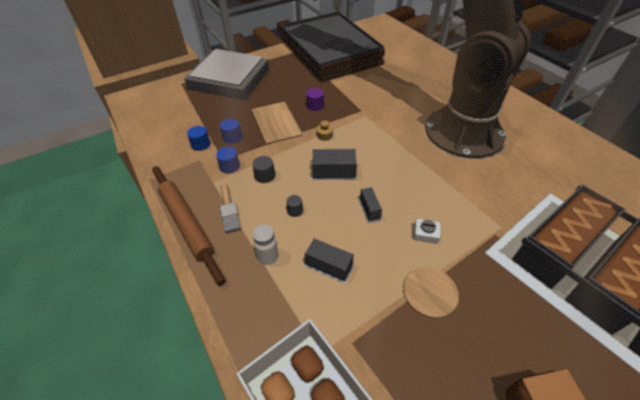

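```bash
cat > fit.py <<'E'
from h import *
from scipy.optimize import minimize
def frus(l,w,l2,w2,h,r=.0015):
    q=np.array([[1,1],[1,-1],[-1,-1],[-1,1]])/2
    return np.vstack([np.c_[q*[a,b],np.full(4,z)] for a,b,z in((l+2*r,w+2*r,0),(l+2*r,w+2*r,.004),(l,w,.004),(l2,w2,h))])
def cone(d,d2,h):
    t=np.arange(0,2*np.pi,.2); c=np.c_[np.cos(t),np.sin(t)]/2
    return np.vstack([np.c_[c*d,0*t],np.c_[c*d2,0*t+h]])
M=dict(tin_small=frus(.084,.036,.078,.030,.044),tin_medium=frus(.106,.052,.1,.046,.052),tin_large=frus(.128,.068,.122,.062,.060),
 mould_small=cone(.046,.040,.042),mould_large=cone(.064,.058,.052),board_long=frus(.19,.12,.19,.12,.008,0),board_round=cone(.12,.12,.008))
S=8
def outline(p,m,q,z0=0):
    c,s=np.cos(q[2]),np.sin(q[2]); w=m@np.array([[c,s,0],[-s,c,0],[0,0,1]])+[q[0],q[1],z0]
    return cv2.convexHull(np.array([proj(p,a) for a in w],np.float32))[:,0]
def inner_score(p,m,q,z0,lab,o):
    # contrast: mean colour difference between thin ring in and out of the silhouette
    return 0
def fit(ps,name,q0,z0=0,yaw=True):
    m=M[name]; rois=[]
    for p in ps:
        h=outline(p,m,q0,z0); lo=np.floor(h.min(0)-7).astype(int); hi=np.ceil(h.max(0)+8).astype(int)
        im=p["image"][lo[1]:hi[1],lo[0]:hi[0]].astype(np.float32)
        rois.append((p,lo,im))
    def cost(v):   # piecewise-constant two-region (Chan-Vese) with robust residual
        q=(v[0],v[1],v[2] if yaw else 0); t=0
        for p,lo,im in rois:
            H,W=im.shape[:2]; k=np.zeros((H*S,W*S),np.uint8)
            cv2.fillConvexPoly(k,np.round(((outline(p,m,q,z0)-lo+.5)*S)*16).astype(np.int32),255,shift=4)
            a=cv2.resize(k,(W,H),interpolation=cv2.INTER_AREA).astype(np.float32)/255
            I=np.median(im[a>.9],0); O=np.median(im[a<.1],0)
            r=np.abs(im-(a[...,None]*I+(1-a[...,None])*O)).sum(2)/max(1,np.abs(I-O).sum())
            t+=np.minimum(r,.8).mean()
        return t
    best=None
    for y in (q0[2],q0[2]+.12,q0[2]-.12) if yaw else (0,):
        for d in (.008,-.008):
            x0=np.array([q0[0],q0[1],y]); s=np.vstack([x0,x0+[d,0,0],x0+[0,d,0],x0+[0,0,.1]])
            r=minimize(cost,x0,method="Nelder-Mead",options=dict(initial_simplex=s,xatol=1e-4,fatol=1e-6))
            if best is None or r.fun<best.fun: best=r
    return best.x,best.fun
E
cat > m0.py <<'E'
from fit import *
ps=[cams.get_image("top"),cams.get_image("scene")]
G=dict(tin_small=(.453,.1,-1.3),tin_medium=(.638,.178,-1.9+3.14),tin_large=(.454,-.067,.65),mould_small=(.62,-.003,0),mould_large=(.625,-.163,0),board_long=(.49,-.364,-1.7),board_round=(.482,.356,0))
# yaw guesses from image: long-side pixel ends in the top view
for n,(a,b) in dict(tin_small=((273,221),(299,233)),tin_medium=((246,168),(281,156)),tin_large=((331,245),(359,214)),board_long=((414,215),(479,234))).items():
    d=pix2w(ps[0],*a,.04)-pix2w(ps[0],*b,.04); G[n]=(*G[n][:2],np.arctan2(d[1],d[0]))
vis=[cv2.resize(p["image"],None,fx=3,fy=3,interpolation=cv2.INTER_CUBIC) for p in ps]
for n,q in G.items():
    yaw=n[0]=="t" or n=="board_long"
    for sel in (ps[:1],ps[1:],ps):
        x,f=fit(sel,n,q,0,yaw); print(n,len(sel),np.round(x,4),round(f,3))
    for p,v in zip(ps,vis): cv2.polylines(v,[np.round((outline(p,M[n],x)+.5)*3).astype(int)],True,(0,255,0),1)
cv2.imwrite("pics/t1.png",cv2.resize(vis[0][360:820,520:1480],(800,383)) )
cv2.imwrite("pics/s1.png",vis[1][270:870,660:1460])
E
python3 m0.py
```

```text
tin_small 1 [0.451  0.0927 1.2422] 0.064
tin_small 1 [0.4502 0.0924 1.236 ] 0.105
tin_small 2 [0.451  0.0927 1.2311] 0.17
tin_medium 1 [0.6345 0.1751 2.126 ] 0.098
tin_medium 1 [0.6348 0.1769 2.126 ] 0.11
tin_medium 2 [0.6345 0.1756 2.1302] 0.21
tin_large 1 [ 0.4522 -0.0795  2.5876] 0.068
tin_large 1 [ 0.4537 -0.0786  2.5788] 0.151
tin_large 2 [ 0.4529 -0.0787  2.5807] 0.22
mould_small 1 [ 0.6203 -0.0101  0.0697] 0.084
mould_small 1 [ 0.6221 -0.0084  0.058 ] 0.088
mould_small 2 [ 0.6212 -0.0094 -0.018 ] 0.178
mould_large 1 [ 0.6308 -0.1699  0.0033] 0.094
mould_large 1 [ 0.6327 -0.1692  0.021 ] 0.142
mould_large 2 [ 0.6316 -0.1694  0.0182] 0.242
board_long 1 [ 0.4914 -0.3686  1.3881] 0.205
board_long 1 [ 0.4933 -0.3602  1.3805] 0.234
board_long 2 [ 0.4919 -0.3672  1.3884] 0.442
board_round 1 [ 0.4797  0.3536 -0.0431] 0.299
board_round 1 [0.4765 0.3515 0.077 ] 0.235
board_round 2 [0.4788 0.352  0.0157] 0.541
```

View pics/t1.png

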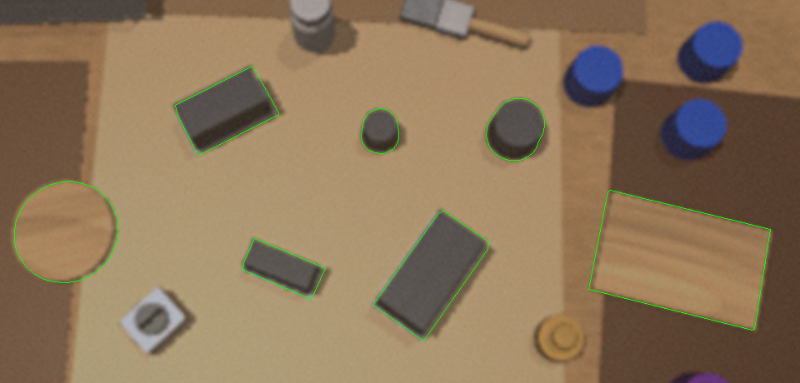

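View pics/s1.png

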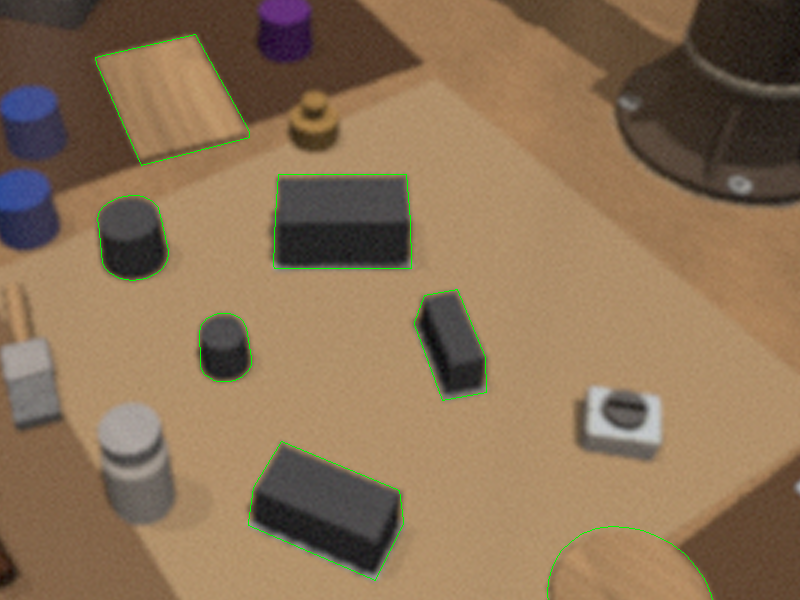

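```bash
cat > go.py <<'E'
import sys; from h import *
from scipy.spatial.transform import Rotation as R
x,y,z,th=map(float,sys.argv[1:5]); s=readout.observe(); r=R.from_rotvec(s["ee_rot"]).as_matrix()
d=r.T@(np.array([x,y,z])-s["position"]); h=np.arctan2(r[1,0],r[0,0]); t=h-th
t=(t+np.pi/2)%np.pi-np.pi/2
c,q=np.cos(t),np.sin(t)
print("t%.1f"%s["clock"],"d_tool",np.round(d,4),"turn",round(t,3),"d after turn",np.round([c*d[0]+q*d[1],-q*d[0]+c*d[1],d[2]],4),"head",round(h,3),"q7",round(s["joints"][6],2),"tilt",np.round(r[:2,2],3),"F",np.round(s["force"],1),"w",round(s["width"],3),round(s["gripper_force"],1))
E
python3 go.py .451 .0927 .16 1.231
```

```text
t1.2 d_tool [ 0.4602 -0.6102  0.1322] turn -0.996 d after turn [0.7624 0.0547 0.1322] head 0.235 q7 -0.08 tilt [-0.  0.] F [-0.3 -0.9  0.8] w 1.001 0.0
```

The rows are not in the units I measure in: shifts go in shares of 50 mm and turns go in shares of 2 pi rad. I convert before sending: -0.0305 m is -0.61, 0.023 m is 0.46.

```bash
python3 -m creep '[[0.46,-0.61,0,0,1],[0.46,-0.61,0,0,1],[0.46,-0.61,0,0,1],[0.46,-0.61,0,0,1],[0.46,-0.61,0,0,1],[0.46,-0.61,0,0,1],[0.46,-0.61,0,0,1],[0.46,-0.61,0,0,1],[0.46,-0.61,0,0,1],[0.46,-0.61,0,0,1]]' 25; python3 -m creep '[[0.46,-0.61,0,0,1],[0.46,-0.61,0,0,1],[0.46,-0.61,0,0,1],[0.46,-0.61,0,0,1],[0.46,-0.61,0,0,1],[0.46,-0.61,0,0,1],[0.46,-0.61,0,0,1],[0.46,-0.61,0,0,1],[0.46,-0.61,0,0,1],[0.46,-0.61,0,0,1]]'; python3 -m creep '[[0,0,0.2,-0.0223,1],[0,0,0.4,-0.0223,1],[0,0,0.4,-0.0223,1],[0,0,0.4,-0.0223,1],[0,0,0.4,-0.0223,1],[0,0,0.4,-0.0223,1],[0,0,0.4,-0.0223,1],[0,0,0,0,1]]'; python3 go.py .451 .0927 .16 1.231
```

```text
clock: 2.2
position: [0.2985, -0.2563, 0.2925]
ee_rot: [3.119, 0.368, 0.001]
force: [0.7, -0.5, 0.3]
width: 1.0
gripper_force: 0.0
clock: 3.2
position: [0.4514, 0.0938, 0.2924]
ee_rot: [3.12, 0.367, 0.001]
force: [1.6, -0.7, 0.1]
width: 1.001
gripper_force: 0.0
clock: 4.0
position: [0.4497, 0.0917, 0.1603]
ee_rot: [-2.576, -1.795, 0.006]
force: [-0.1, -1.3, -0.1]
width: 1.001
gripper_force: 0.0
t4.0 d_tool [0.0014 0.0009 0.0003] turn -0.014 d after turn [0.0014 0.0009 0.0003] head 1.217 q7 -1.08 tilt [-0.004 -0.001] F [-0.1 -1.3 -0.1] w 1.001 0.0
```

Scaled: 0.03 m is 0.6, 0.015 m is 0.3, -0.014 rad is -0.0022.

```bash
python3 -m creep '[[0.028,0.018,0,-0.0022,1],[0,0,0.6,0,1],[0,0,0.6,0,1],[0,0,0.3,0,1],[0,0,0.12,0,1],[0,0,0,0,0],[0,0,0,0,0],[0,0,0,0,0],[0,0,0,0,0],[0,0,0,0,0]]' 25;  python3 go.py .451 .0927 .079 1.231
```

```text
clock: 5.0
position: [0.4525, 0.0933, 0.0817]
ee_rot: [2.567, 1.81, 0.001]
force: [-0.5, -0.4, -1.2]
width: 0.613
gripper_force: 0.0
t5.0 d_tool [-0.0011 -0.0012  0.0027] turn -0.003 d after turn [-0.0011 -0.0012  0.0027] head 1.228 q7 -1.21 tilt [0.001 0.   ] F [-0.5 -0.4 -1.2] w 0.613 0.0
```

Scaled: -0.03 m is -0.6.

```bash
python3 -m creep '[[0,0,0,0,0],[0,0,0,0,0],[0,0,0,0,0],[0,0,0,0,0],[0,0,0,0,0],[0,0,0,0,0]]' 25;  python3 -m creep '[[0,0,-0.6,0,0],[0,0,-0.6,0,0],[0,0,-0.6,0,0],[0,0,0,0,0],[0,0,0,0,0]]'; python3 go.py .4917 -.367 .2 1.388
```

```text
clock: 5.6
position: [0.4521, 0.0934, 0.0812]
ee_rot: [-2.567, -1.811, 0.0]
force: [-0.4, 0.0, 1.3]
width: 0.36
gripper_force: 24.9
clock: 6.1
position: [0.4525, 0.0931, 0.1714]
ee_rot: [2.567, 1.81, 0.001]
force: [-0.1, -0.1, -0.7]
width: 0.355
gripper_force: 24.8
t6.1 d_tool [-0.4202  0.1916 -0.0284] turn -0.16 d after turn [-0.4453  0.1222 -0.0284] head 1.228 q7 -1.06 tilt [ 0.001 -0.   ] F [-0.1 -0.1 -0.7] w 0.355 24.8
```

Scaled: -0.045 m is -0.9, -0.035 m is -0.7.

```bash
python3 -m creep '[[-0.4,0.192,-0.2,0,0],[-0.8,0.36,0,0,0],[-0.9,0.4,0,0,0],[-0.9,0.4,0,0,0],[-0.9,0.4,0,0,0],[-0.9,0.4,0,0,0],[-0.9,0.4,0,0,0],[-0.9,0.4,0,0,0],[-0.9,0.4,0,0,0],[-0.7,0.36,0,0,0]]'; python3 -m creep '[[-0.204,0.12,0,-0.0127,0],[0,0,0,-0.0127,0],[0,0,0,0,0],[0,0,0,0,0]]'; python3 go.py .4917 -.367 .0892 1.388
```

```text
clock: 7.1
position: [0.4879, -0.3585, 0.1791]
ee_rot: [-2.568, -1.807, 0.004]
force: [0.4, 0.5, -0.8]
width: 0.361
gripper_force: 24.8
clock: 7.5
position: [0.4914, -0.366, 0.1799]
ee_rot: [-2.414, -2.007, 0.0]
force: [-0.1, 0.3, -1.2]
width: 0.36
gripper_force: 24.8
t7.5 d_tool [-0.001   0.0007  0.0907] turn -0.001 d after turn [-0.001   0.0007  0.0907] head 1.387 q7 -0.01 tilt [-0.002  0.001] F [-0.1  0.3 -1.2] w 0.36 24.8
```

Scaled: 0.03 m is 0.6, 0.02 m is 0.4.

```bash
python3 -m creep '[[-0.02,0.014,0.6,0,0],[0,0,0.6,0,0],[0,0,0.4,0,0],[0,0,0.12,0,0],[0,0,0.04,0,0],[0,0,0.02,0,0],[0,0,0,0,0],[0,0,0,0,0]]'; python3 go.py .4917 -.367 .0892 1.388
```

```text
clock: 8.3
position: [0.4927, -0.3681, 0.0932]
ee_rot: [2.413, 2.009, 0.001]
force: [-0.3, 0.1, -0.7]
width: 0.36
gripper_force: 24.8
t8.3 d_tool [ 0.0009 -0.0012  0.004 ] turn 0.0 d after turn [ 0.0009 -0.0012  0.004 ] head 1.388 q7 -0.08 tilt [ 0.001 -0.001] F [-0.3  0.1 -0.7] w 0.36 24.8
```

Scaled: 0.002 m is 0.04.

```bash
for i in 1 2; do :; done; python3 -m creep '[[0,0,0.04,0,0],[0,0,0,0,0]]'; python3 -m creep '[[0,0,0.02,0,0],[0,0,0,0,0]]'; python3 -m creep '[[0,0,0.02,0,0],[0,0,0,0,0]]'; python3 -m creep '[[0,0,0.02,0,0],[0,0,0,0,0]]'
```

```text
clock: 8.5
position: [0.4922, -0.368, 0.0904]
ee_rot: [2.414, 2.01, -0.0]
force: [0.1, 1.3, -1.0]
width: 0.359
gripper_force: 24.8
clock: 8.7
position: [0.4923, -0.3679, 0.0893]
ee_rot: [2.414, 2.01, -0.0]
force: [-0.3, -0.4, -0.8]
width: 0.357
gripper_force: 24.9
clock: 8.9
position: [0.4924, -0.3679, 0.0892]
ee_rot: [2.414, 2.01, -0.001]
force: [-4.1, 1.6, 9.9]
width: 0.361
gripper_force: 25.2
clock: 9.1
position: [0.4924, -0.3679, 0.0891]
ee_rot: [2.413, 2.009, -0.001]
force: [-6.1, 3.1, 21.3]
width: 0.357
gripper_force: 25.6
```

Contact at TCP z 0.0892, as predicted. Back off the push, release, and go up.

Scaled: -0.04 m is -0.8, -0.03 m is -0.6.

```bash
python3 -m creep '[[0,0,-0.03,0,0],[0,0,0,0,0.6],[0,0,0,0,0.6],[0,0,0,0,0.6],[0,0,0,0,0.8],[0,0,0,0,0.8],[0,0,-0.6,0,1],[0,0,-0.8,0,1],[0,0,-0.8,0,1],[0,0,-0.2,0,1]]'; python3 go.py .6345 .1756 .2 2.130
```

```text
clock: 10.1
position: [0.4943, -0.3682, 0.2133]
ee_rot: [2.409, 2.007, 0.003]
force: [-0.4, -0.3, 0.2]
width: 0.995
gripper_force: 0.0
t10.1 d_tool [0.5603 0.0395 0.0123] turn -0.741 d after turn [0.3867 0.4074 0.0123] head 1.389 q7 0.01 tilt [ 0.006 -0.003] F [-0.4 -0.3  0.2] w 0.995 0.0
```

Scaled: 0.043 m is 0.86, 0.03 m is 0.6.

```bash
python3 -m creep '[[0.6,0.04,0,0,1],[0.86,0.06,0,0,1],[0.86,0.06,0,0,1],[0.86,0.06,0,0,1],[0.86,0.06,0,0,1],[0.86,0.06,0,0,1],[0.86,0.06,0,0,1],[0.86,0.06,0,0,1],[0.86,0.06,0,0,1],[0.86,0.06,0,0,1]]'; python3 -m creep '[[0.86,0.06,0,0,1],[0.86,0.06,0,0,1],[0.86,0.06,0,0,1],[0.286,0.03,0,-0.0236,1],[0,0,0.2,-0.0236,1],[0,0,0.2,-0.0236,1],[0,0,0.2,-0.0236,1],[0,0,0.2,-0.0237,1],[0,0,0,0,1],[0,0,0,0,1]]'; python3 go.py .6345 .1756 .09 2.130
cat > m1.py <<'E'
from fit import *; import sys
# args: name x y yaw z0
ps=[cams.get_image("top"),cams.get_image("scene")]
n=sys.argv[1]; q=list(map(float,sys.argv[2:5])); z=float(sys.argv[5])
for sel in (ps[:1],ps[1:],ps): x,f=fit(sel,n,q,z,n[0]=="t"); print(n,np.round(x,4),round(f,3))
v=[]
for p in ps:
    c=outline(p,M[n],x,z); o=np.clip(np.round(c.mean(0)).astype(int),[40,30],[600,370]); im=cv2.resize(p["image"][o[1]-30:o[1]+30,o[0]-40:o[0]+40],None,fx=5,fy=5,interpolation=cv2.INTER_CUBIC)
    cv2.polylines(im,[np.round((c-o+[40.5,30.5])*5).astype(int)],True,(0,255,0),1); v.append(im)
cv2.imwrite(sys.argv[6],np.hstack(v))
E
python3 m1.py tin_small .4924 -.368 1.388 .008 pics/p1.png
```

```text
clock: 11.1
position: [0.5964, 0.0385, 0.2082]
ee_rot: [-2.414, -2.01, 0.001]
force: [0.5, -0.2, 0.1]
width: 0.997
gripper_force: 0.0
clock: 12.1
position: [0.6325, 0.1759, 0.1683]
ee_rot: [-1.528, -2.744, 0.0]
force: [0.6, -0.4, 0.4]
width: 0.999
gripper_force: 0.0
t12.1 d_tool [-0.0014  0.0016  0.0783] turn -0.005 d after turn [-0.0014  0.0016  0.0783] head 2.125 q7 -0.29 tilt [-0.001  0.   ] F [ 0.6 -0.4  0.4] w 0.999 0.0
tin_small [ 0.3984 -0.3811  0.7701] 0.348
tin_small [ 0.4911 -0.3758  1.3487] 0.378
tin_small [ 0.4886 -0.3804  1.3472] 1.011
  return _methods._mean(a, axis=axis, dtype=dtype,
  ret = um.true_divide(
```

View pics/p1.png

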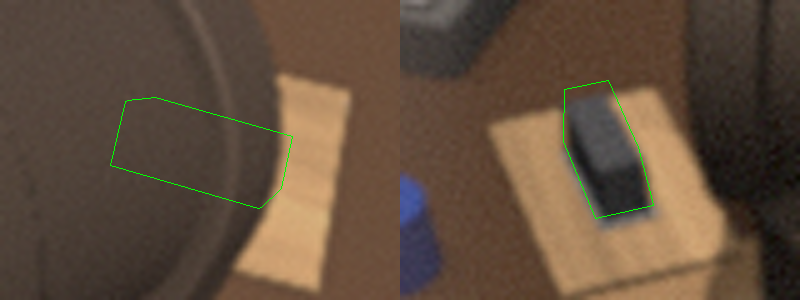

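View pics/p2.png

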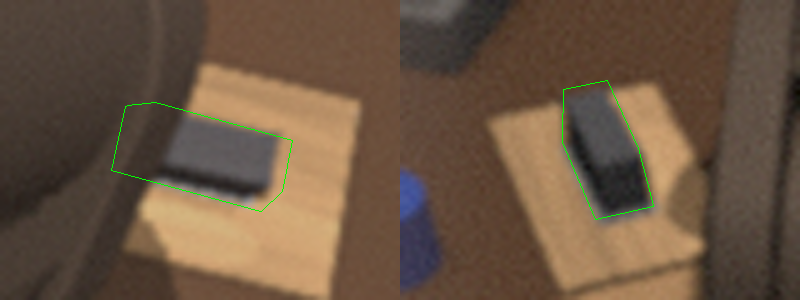

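View pics/p3.png

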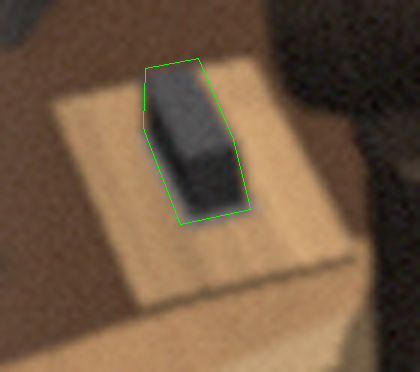

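Scaled: -0.044 m is -0.88, -0.025 m is -0.5, 0.003 rad is 0.0005.

```bash
python3 -m creep '[[-0.5,-0.04,-0.1,0.0005,0],[-0.88,-0.07,0,0.0005,0],[-0.88,-0.07,0,0,0],[-0.88,-0.07,0,0,0],[-0.88,-0.07,0,0,0],[-0.88,-0.07,0,0,0],[-0.88,-0.07,0,0,0],[-0.88,-0.07,0,0,0],[-0.88,-0.07,0,0,0],[-0.88,-0.07,0,0,0]]'; python3 -m creep '[[-0.88,-0.07,0,0,0],[-0.88,-0.07,0,0,0],[-0.7,-0.07,0,0,0],[-0.32,-0.03,0,0,0],[0,0,0,0,0],[0,0,0,0,0],[0,0,0,0,0]]'; python3 go.py .4922 -.369 .097 1.388
```

```text
clock: 15.75
position: [0.5229, -0.2335, 0.1937]
ee_rot: [-2.416, -2.008, -0.0]
force: [0.6, -0.4, -1.4]
width: 0.53
gripper_force: 24.9
clock: 16.45
position: [0.4871, -0.3639, 0.1939]
ee_rot: [-2.415, -2.009, -0.002]
force: [0.4, 0.4, -0.6]
width: 0.528
gripper_force: 24.9
t16.4 d_tool [-0.0042  0.0059  0.0969] turn -0.001 d after turn [-0.0042  0.0059  0.0969] head 1.387 q7 -0.01 tilt [0.001 0.001] F [ 0.4  0.4 -0.6] w 0.528 24.9
```

Scaled: 0.02 m is 0.4, 0.012 m is 0.24.

```bash
python3 -m creep '[[-0.084,0.118,0.2,0,0],[0,0,0.4,0,0],[0,0,0.24,0,0],[0,0,0,0,0],[0,0,0,0,0],[0,0,0,0,0]]'; python3 go.py .4922 -.369 .097 1.388;python3 m2.py tin_small .4924 -.368 1.388 pics/p4.png
```

```text
clock: 17.05
position: [0.4917, -0.3713, 0.1524]
ee_rot: [2.418, 2.004, 0.001]
force: [-0.5, -0.0, 0.1]
width: 0.533
gripper_force: 24.9
t17.1 d_tool [0.0024 0.     0.0554] turn -0.004 d after turn [0.0024 0.0001 0.0554] head 1.384 q7 -0.04 tilt [ 0.001 -0.   ] F [-0.5 -0.   0.1] w 0.533 24.9
tin_small [ 0.4947 -0.3736  1.4246] 189.8 area px 494 159.0 33.0
```

View pics/p4.png

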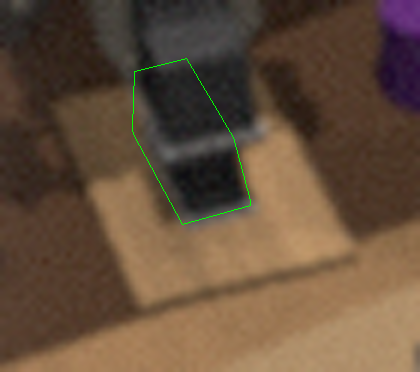

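Scaled: 0.006 m is 0.12, 0.002 m is 0.04, -0.003 rad is -0.0005.

```bash
python3 -m creep '[[0.04,0,0.12,-0.0005,0],[0,0,0.12,0,0],[0,0,0.12,0,0],[0,0,0,0,0]]'; python3 -m creep '[[0,0,0.2,0,0],[0,0,0.2,0,0],[0,0,0.2,0,0],[0,0,0,0,0]]';python3 go.py .4922 -.369 .097 1.388
```

```text
clock: 17.5
position: [0.4908, -0.3692, 0.1325]
ee_rot: [-2.415, -2.007, 0.001]
force: [-0.1, 0.7, -1.0]
width: 0.532
gripper_force: 24.9
clock: 17.9
position: [0.4905, -0.369, 0.1017]
ee_rot: [-2.414, -2.006, 0.001]
force: [0.8, -0.6, -1.2]
width: 0.529
gripper_force: 24.9
t17.9 d_tool [0.0003 0.0017 0.0047] turn -0.001 d after turn [0.0003 0.0017 0.0047] head 1.387 q7 -0.08 tilt [-0.002  0.002] F [ 0.8 -0.6 -1.2] w 0.529 24.9
```

No contact on the way: it is over the small one. Set it down.

Scaled: 0.003 m is 0.06.

```bash
python3 -m creep '[[0,0,0.06,0,0],[0,0,0,0,0]]'; python3 -m creep '[[0,0,0.02,0,0],[0,0,0,0,0]]'; python3 -m creep '[[0,0,0.02,0,0],[0,0,0,0,0]]'; python3 -m creep '[[0,0,0.02,0,0],[0,0,0,0,0]]'
```

```text
clock: 18.1
position: [0.4915, -0.3694, 0.1006]
ee_rot: [-2.416, -2.008, -0.0]
force: [-0.3, -0.1, -1.3]
width: 0.531
gripper_force: 24.9
clock: 18.3
position: [0.4916, -0.3695, 0.1]
ee_rot: [2.416, 2.007, 0.0]
force: [0.1, 0.2, -1.0]
width: 0.527
gripper_force: 24.9
clock: 18.5
position: [0.4915, -0.3694, 0.0988]
ee_rot: [2.416, 2.008, 0.0]
force: [-0.1, -0.2, -1.6]
width: 0.53
gripper_force: 24.9
clock: 18.7
position: [0.4914, -0.3694, 0.0976]
ee_rot: [-2.416, -2.008, 0.0]
force: [-0.2, -0.1, -1.3]
width: 0.529
gripper_force: 24.9
```

Scaled: 0.001 m is 0.02.

```bash
python3 -m creep '[[0,0,0.02,0,0],[0,0,0,0,0]]'; python3 -m creep '[[0,0,0.02,0,0],[0,0,0,0,0]]'
```

```text
clock: 18.9
position: [0.4915, -0.3694, 0.097]
ee_rot: [2.416, 2.008, -0.0]
force: [-1.6, 1.7, 2.5]
width: 0.53
gripper_force: 25.0
clock: 19.1
position: [0.4916, -0.3694, 0.0969]
ee_rot: [2.416, 2.007, -0.001]
force: [-4.5, 1.8, 13.2]
width: 0.527
gripper_force: 25.3
```

Scaled: -0.04 m is -0.8, -0.03 m is -0.6.

```bash
python3 -m creep '[[0,0,-0.02,0,0],[0,0,0,0,0.7],[0,0,0,0,0.7],[0,0,0,0,0.7],[0,0,0,0,0.9],[0,0,0,0,0.9],[0,0,-0.6,0,1],[0,0,-0.8,0,1],[0,0,-0.8,0,1],[0,0,0,0,1]]'; python3 go.py .4529 -.0787 .2 2.581
```

```text
clock: 20.1
position: [0.4942, -0.3701, 0.2124]
ee_rot: [2.41, 2.003, 0.005]
force: [0.4, 0.4, 0.3]
width: 1.001
gripper_force: 0.0
t20.1 d_tool [ 0.2789 -0.094   0.0108] turn -1.194 d after turn [0.19   0.2248 0.0108] head 1.387 q7 0.0 tilt [ 0.008 -0.005] F [0.4 0.4 0.3] w 1.001 0.0
```

```bash
python3 -m creep '[[0.8,-0.27,0,0,1],[0.8,-0.27,0,0,1],[0.8,-0.27,0,0,1],[0.8,-0.27,0,0,1],[0.8,-0.27,0,0,1],[0.8,-0.27,0,0,1],[0.8,-0.27,0,0,1]]'; python3 -m creep '[[0,0,0.2,-0.0237,1],[0,0,0.2,-0.0237,1],[0,0,0.2,-0.0237,1],[0,0,0.2,-0.0237,1],[0,0,0,-0.0237,1],[0,0,0,-0.0237,1],[0,0,0,-0.0237,1],[0,0,0,-0.0237,1],[0,0,0,0,1],[0,0,0,0,1]]'; python3 go.py .4529 -.0787 .093 2.581; python3 m2.py tin_medium .4917 -.3694 1.388 pics/p5.png
```

```text
clock: 20.8
position: [0.4492, -0.0754, 0.2064]
ee_rot: [2.416, 2.007, -0.0]
force: [0.3, 0.9, 0.2]
width: 1.004
gripper_force: 0.0
clock: 21.8
position: [0.4497, -0.0768, 0.1664]
ee_rot: [-0.879, -3.016, -0.001]
force: [0.7, -0.1, 0.5]
width: 1.003
gripper_force: 0.0
t21.8 d_tool [-0.0038  0.0001  0.0734] turn -0.007 d after turn [-0.0038  0.0001  0.0734] head 2.574 q7 0.44 tilt [-0.     0.001] F [ 0.7 -0.1  0.5] w 1.003 0.0
tin_medium [ 0.4912 -0.3732  1.3264] 64.0 area px 470 165.0 37.0
```

View pics/p5.png

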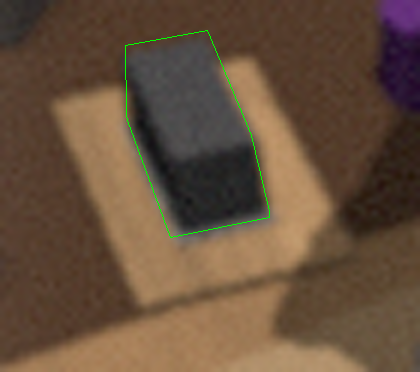

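Scaled: 0.03 m is 0.6, 0.02 m is 0.4, -0.007 rad is -0.0011.

```bash
python3 -m creep '[[-0.076,0,0.4,-0.0011,1],[0,0,0.6,0,1],[0,0,0.36,0,1],[0,0,0.07,0,1],[0,0,0,0,0],[0,0,0,0,0],[0,0,0,0,0],[0,0,0,0,0],[0,0,0,0,0],[0,0,0,0,0]]';python3 go.py .4529 -.0787 .093 2.581; python3 -m creep '[[0,0,-0.6,0,0],[0,0,-0.8,0,0],[0,0,-0.7,0,0],[0,0,0,0.0237,0],[0,0,0,0.0237,0],[0,0,0,0.0237,0],[0,0,0,0.0237,0],[0,0,0,0.0237,0],[0,0,0,0.0237,0],[0,0,0,0.0237,0]]';python3 -m creep '[[0,0,0,0.0237,0],[0,0,0,0,0]]';python3 go.py .4916 -.3694 .1 1.388
```

```text
clock: 22.85
position: [0.4538, -0.0787, 0.096]
ee_rot: [0.862, 3.019, 0.001]
force: [-0.2, 0.2, 7.1]
width: 0.699
gripper_force: 25.2
t22.9 d_tool [ 0.0007 -0.0005  0.003 ] turn 0.004 d after turn [ 0.0007 -0.0005  0.003 ] head 2.585 q7 0.32 tilt [ 0.002 -0.   ] F [-0.2  0.2  7.1] w 0.699 25.2
clock: 23.85
position: [0.4526, -0.079, 0.2002]
ee_rot: [-2.259, -2.183, 0.001]
force: [0.4, 0.1, -1.8]
width: 0.699
gripper_force: 24.9
clock: 24.05
position: [0.4527, -0.0789, 0.2003]
ee_rot: [2.411, 2.013, -0.001]
force: [-0.7, -0.1, -2.4]
width: 0.701
gripper_force: 24.9
t24.1 d_tool [-0.2788  0.0902  0.1005] turn 0.003 d after turn [-0.2785  0.0911  0.1005] head 1.391 q7 -0.49 tilt [-0.    -0.001] F [-0.7 -0.1 -2.4] w 0.701 24.9
```

Scaled: -0.04 m is -0.8, -0.03 m is -0.6, 0.003 rad is 0.0005.

```bash
python3 -m creep '[[-0.6,0.2,0,0.0005,0],[-0.8,0.26,0,0,0],[-0.8,0.26,0,0,0],[-0.8,0.26,0,0,0],[-0.8,0.26,0,0,0],[-0.8,0.26,0,0,0],[-0.6,0.2,0,0,0],[-0.376,0.12,0,0,0],[0,0,0,0,0],[0,0,0,0,0]]';python3 go.py .4916 -.3694 .104 1.388
```

```text
clock: 25.05
position: [0.4923, -0.3692, 0.1997]
ee_rot: [-2.409, -2.015, -0.0]
force: [-0.5, 1.7, -2.3]
width: 0.702
gripper_force: 24.9
t25.1 d_tool [-0.0004 -0.0006  0.0957] turn 0.005 d after turn [-0.0004 -0.0006  0.0957] head 1.393 q7 0.0 tilt [-0.001  0.001] F [-0.5  1.7 -2.3] w 0.702 24.9
```

Scaled: 0.015 m is 0.3, -0.0005 m is -0.01, 0.004 rad is 0.0006.

```bash
python3 -m creep '[[0,-0.01,0.3,0.0006,0],[0,0,0.3,0,0],[0,0,0,0,0],[0,0,0,0,0]]';python3 go.py .4916 -.3694 .104 1.388;python3 -m creep '[[0,0,0.12,0,0],[0,0,0.12,0,0],[0,0,0.12,0,0],[0,0,0.12,0,0],[0,0,0,0,0]]';python3 -m creep '[[0,0,0.2,0,0],[0,0,0.2,0,0],[0,0,0.2,0,0],[0,0,0.06,0,0],[0,0,0,0,0]]';python3 go.py .4916 -.3694 .104 1.388
```

```text
clock: 25.45
position: [0.4919, -0.3686, 0.1694]
ee_rot: [-2.414, -2.008, 0.001]
force: [-0.5, 0.4, -1.6]
width: 0.701
gripper_force: 24.9
t25.4 d_tool [-0.0009 -0.0001  0.0654] turn 0.0 d after turn [-0.0009 -0.0001  0.0654] head 1.388 q7 -0.03 tilt [-0.001  0.001] F [-0.5  0.4 -1.6] w 0.701 24.9
clock: 25.95
position: [0.4917, -0.3692, 0.1451]
ee_rot: [-2.415, -2.007, 0.001]
force: [-0.0, 0.2, -1.7]
width: 0.699
gripper_force: 24.9
clock: 26.45
position: [0.4919, -0.3691, 0.1124]
ee_rot: [-2.415, -2.007, 0.001]
force: [1.1, -0.1, -1.6]
width: 0.704
gripper_force: 24.9
t26.4 d_tool [-0.0003 -0.0002  0.0084] turn -0.001 d after turn [-0.0003 -0.0002  0.0084] head 1.387 q7 -0.07 tilt [-0.001  0.001] F [ 1.1 -0.1 -1.6] w 0.704 24.9
```

Scaled: 0.004 m is 0.08, 0.002 m is 0.04.

```bash
python3 -m creep '[[0,0,0.08,0,0],[0,0,0.04,0,0],[0,0,0,0,0]]';python3 -m creep '[[0,0,0.02,0,0],[0,0,0,0,0]]';python3 -m creep '[[0,0,0.02,0,0],[0,0,0,0,0]]';python3 -m creep '[[0,0,0.02,0,0],[0,0,0,0,0]]'
```

```text
clock: 26.75
position: [0.4922, -0.3694, 0.1071]
ee_rot: [-2.416, -2.008, 0.0]
force: [0.3, 0.5, -2.3]
width: 0.702
gripper_force: 24.9
clock: 26.95
position: [0.4923, -0.3694, 0.1063]
ee_rot: [2.416, 2.008, -0.0]
force: [-0.6, 0.3, -2.0]
width: 0.699
gripper_force: 24.9
clock: 27.15
position: [0.4922, -0.3694, 0.1052]
ee_rot: [2.416, 2.008, -0.0]
force: [0.2, 0.2, -2.7]
width: 0.705
gripper_force: 24.9
clock: 27.35
position: [0.4923, -0.3694, 0.1042]
ee_rot: [2.416, 2.008, -0.0]
force: [-1.0, 0.1, -2.0]
width: 0.701
gripper_force: 24.9
```

Scaled: 0.001 m is 0.02.

```bash
python3 -m creep '[[0,0,0.02,0,0],[0,0,0,0,0]]';python3 -m creep '[[0,0,0.014,0,0],[0,0,0,0,0]]'
```

```text
clock: 27.55
position: [0.4923, -0.3694, 0.1041]
ee_rot: [2.416, 2.008, -0.001]
force: [-3.6, 1.1, 6.9]
width: 0.699
gripper_force: 25.1
clock: 27.75
position: [0.4923, -0.3693, 0.104]
ee_rot: [2.416, 2.007, -0.001]
force: [-6.6, 1.8, 14.1]
width: 0.698
gripper_force: 25.3
```

Scaled: -0.04 m is -0.8, -0.03 m is -0.6.

```bash
python3 -m creep '[[0,0,-0.03,0,0],[0,0,0,0,0.85],[0,0,0,0,0.85],[0,0,0,0,0.85],[0,0,0,0,1],[0,0,0,0,1],[0,0,-0.6,0,1],[0,0,-0.8,0,1],[0,0,-0.8,0,1],[0,0,0,0,1]]'; python3 go.py .6212 -.0094 .16 1.388
```

```text
clock: 28.75
position: [0.495, -0.37, 0.2197]
ee_rot: [2.41, 2.003, 0.005]
force: [1.2, -0.7, 0.4]
width: 0.998
gripper_force: 0.0
t28.8 d_tool [0.3778 0.0576 0.059 ] turn -0.001 d after turn [0.3777 0.0581 0.059 ] head 1.387 q7 0.01 tilt [ 0.008 -0.005] F [ 1.2 -0.7  0.4] w 0.998 0.0
```

Scaled: 0.042 m is 0.84, 0.038 m is 0.76.

```bash
python3 -m creep '[[0.76,0.116,0,0,1],[0.84,0.13,0,0,1],[0.84,0.13,0,0,1],[0.84,0.13,0,0,1],[0.84,0.13,0,0,1],[0.84,0.13,0,0,1],[0.84,0.13,0,0,1],[0.84,0.13,0.4,0,1],[0.84,0.13,0.4,0,1],[0,0,0.4,0,1]]'; python3 -m creep '[[0,0,0,0,1],[0,0,0,0,1]]';python3 go.py .6212 -.0094 .077 1.388; TALL=1 python3 m2.py tin_large .4918 -.3694 1.388 pics/p6.png
```

```text
clock: 29.75
position: [0.6185, -0.0039, 0.1537]
ee_rot: [-2.406, -2.017, -0.008]
force: [0.7, 0.7, -0.2]
width: 0.995
gripper_force: 0.0
clock: 29.95
position: [0.6172, -0.0132, 0.1536]
ee_rot: [-2.417, -2.007, 0.003]
force: [0.2, -0.6, 0.8]
width: 1.0
gripper_force: 0.0
t29.9 d_tool [0.0045 0.0034 0.0766] turn -0.002 d after turn [0.0045 0.0034 0.0766] head 1.386 q7 -0.67 tilt [-0.001 -0.001] F [ 0.2 -0.6  0.8] w 1.0 0.0
tin_large [ 0.4808 -0.3723  1.4978] 193.9 area px 929 77.5 28.0
```

View pics/p6.png

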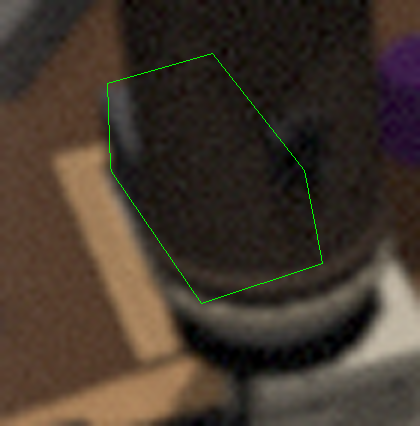

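Scaled: 0.03 m is 0.6, 0.025 m is 0.5.

```bash
python3 -m creep '[[0.09,0.068,0.6,0,1],[0,0,0.5,0,1],[0,0,0.36,0,1],[0,0,0.06,0,0.4],[0,0,0,0,0],[0,0,0,0,0],[0,0,0,0,0],[0,0,0,0,0],[0,0,0,0,0],[0,0,0,0,0]]' 20;python3 -m creep '[[0,0,0,0,0],[0,0,0,0,0],[0,0,0,0,0]]';python3 go.py .6212 -.0094 .077 1.388; python3 -m creep '[[0,0,-0.6,0,0],[0,0,-0.8,0,0],[0,0,-0.4,0,0],[0,0,0,0,0]]';python3 go.py .479 .3525 .085 1.388
```

```text
clock: 31.0
position: [0.6218, -0.0084, 0.0784]
ee_rot: [2.416, 2.008, 0.0]
force: [-0.3, 0.1, 3.0]
width: 0.463
gripper_force: 20.0
clock: 31.3
position: [0.6218, -0.0085, 0.0783]
ee_rot: [2.416, 2.008, 0.0]
force: [-1.0, -0.2, 5.0]
width: 0.465
gripper_force: 20.1
t31.3 d_tool [-0.001  -0.0004  0.0013] turn -0.001 d after turn [-0.001  -0.0004  0.0013] head 1.387 q7 -0.74 tilt [ 0. -0.] F [-1.  -0.2  5. ] w 0.465 20.1
clock: 31.7
position: [0.6232, -0.0079, 0.171]
ee_rot: [2.414, 2.006, 0.006]
force: [0.1, -0.2, -1.1]
width: 0.466
gripper_force: 19.9
t31.7 d_tool [ 0.3278 -0.2082  0.0854] turn -0.001 d after turn [ 0.3281 -0.2077  0.0854] head 1.387 q7 -0.66 tilt [0.005 0.   ] F [ 0.1 -0.2 -1.1] w 0.466 19.9
```

Scaled: 0.038 m is 0.76, -0.01 m is -0.2.

```bash
python3 -m creep '[[0.4,-0.24,-0.2,0,0],[0.68,-0.44,0,0,0],[0.76,-0.48,0,0,0],[0.76,-0.48,0,0,0],[0.76,-0.48,0,0,0],[0.76,-0.48,0,0,0],[0.76,-0.48,0,0,0],[0.76,-0.48,0,0,0],[0.6,-0.4,0,0,0],[0.316,-0.204,0,0,0]]'; python3 -m creep '[[0,0,0,0,0],[0,0,0,0,0]]';python3 go.py .479 .3525 .0863 1.388
python3 - <<'E'
from h import *
p=cams.get_image("top"); cv2.imwrite("pics/top7.png",p["image"])
E
```

```text
clock: 32.7
position: [0.4742, 0.3553, 0.177]
ee_rot: [-2.41, -2.012, 0.002]
force: [0.8, -0.0, -0.8]
width: 0.46
gripper_force: 19.9
clock: 32.9
position: [0.4767, 0.3514, 0.1768]
ee_rot: [2.415, 2.008, -0.003]
force: [0.8, -0.3, -1.0]
width: 0.466
gripper_force: 19.9
t32.9 d_tool [0.0017 0.0021 0.0905] turn -0.001 d after turn [0.0017 0.0021 0.0905] head 1.387 q7 -1.32 tilt [-0.001 -0.002] F [ 0.8 -0.3 -1. ] w 0.466 19.9
```

View pics/top7.png

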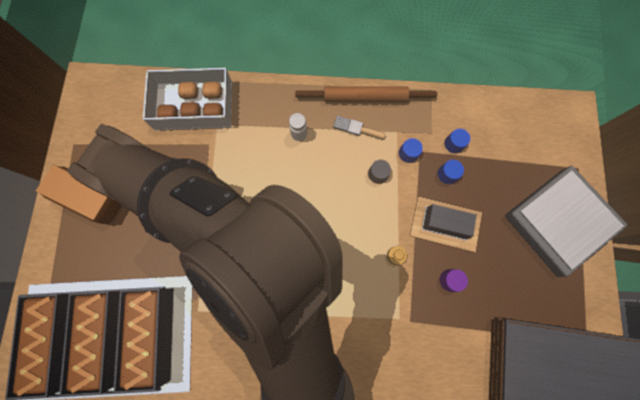

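Scaled: 0.03 m is 0.6, 0.018 m is 0.36.

```bash
python3 -m creep '[[0.034,0.042,0.6,0,0],[0,0,0.6,0,0],[0,0,0.36,0,0],[0,0,0.08,0,0],[0,0,0.06,0,0],[0,0,0,0,0],[0,0,0,0,0]]';python3 go.py .479 .3525 .0863 1.388;python3 -m creep '[[0,0,0.02,0,0],[0,0,0,0,0]]';python3 -m creep '[[0,0,0.02,0,0],[0,0,0,0,0]]'; TALL=1 python3 m2.py tin_large .4918 -.3694 1.388 pics/p8.png top
```

```text
clock: 33.65
position: [0.48, 0.3534, 0.094]
ee_rot: [2.417, 2.007, 0.002]
force: [0.3, -0.3, -0.3]
width: 0.467
gripper_force: 19.9
t33.6 d_tool [-0.001  -0.0008  0.0077] turn -0.002 d after turn [-0.001  -0.0008  0.0077] head 1.386 q7 -1.4 tilt [0.001 0.001] F [ 0.3 -0.3 -0.3] w 0.467 19.9
clock: 33.85
position: [0.4796, 0.3533, 0.0925]
ee_rot: [2.416, 2.008, 0.001]
force: [-0.1, -0.6, -0.4]
width: 0.465
gripper_force: 19.9
clock: 34.05
position: [0.4793, 0.3532, 0.091]
ee_rot: [2.416, 2.008, -0.0]
force: [-0.4, -1.1, -1.4]
width: 0.468
gripper_force: 19.9
tin_large [ 0.4927 -0.3692  1.4089] 111.7 area px 1315 196.0 66.0
```

Large tin fits at (0.4927, −0.3692, 1.41): as placed. Continue lowering.

The rows are not in the units I measure in: shifts go in shares of 50 mm and turns go in shares of 2 pi rad. I convert before sending: 0.003 m is 0.06.

```bash
python3 -m creep '[[0,0,0.06,0,0],[0,0,0,0,0]]';python3 -m creep '[[0,0,0.02,0,0],[0,0,0,0,0]]';python3 -m creep '[[0,0,0.02,0,0],[0,0,0,0,0]]';python3 -m creep '[[0,0,0.02,0,0],[0,0,0,0,0]]'
```

```text
clock: 34.3
position: [0.4792, 0.353, 0.0876]
ee_rot: [2.416, 2.008, -0.001]
force: [-0.4, -0.4, -1.4]
width: 0.465
gripper_force: 19.9
clock: 34.5
position: [0.4794, 0.3531, 0.0868]
ee_rot: [2.416, 2.008, -0.0]
force: [-0.1, -0.5, -0.3]
width: 0.463
gripper_force: 19.9
clock: 34.7
position: [0.4794, 0.3533, 0.0863]
ee_rot: [2.416, 2.008, 0.0]
force: [-1.1, -1.0, 3.0]
width: 0.464
gripper_force: 20.0
clock: 34.9
position: [0.4794, 0.3534, 0.0862]
ee_rot: [2.416, 2.007, 0.001]
force: [-3.7, -3.4, 12.8]
width: 0.462
gripper_force: 20.4
```

Scaled: -0.04 m is -0.8, -0.03 m is -0.6.

```bash
python3 -m creep '[[0,0,-0.02,0,0],[0,0,0,0,0.6],[0,0,0,0,0.6],[0,0,0,0,0.6],[0,0,0,0,0.8],[0,0,0,0,0.8],[0,0,-0.6,0,1],[0,0,-0.8,0,1],[0,0,-0.8,0,1],[0,0,0,0,1]]'; python3 go.py .6316 -.1694 .16 1.388
```

```text
clock: 35.9
position: [0.4808, 0.3556, 0.2014]
ee_rot: [-2.416, -2.008, -0.013]
force: [0.2, 0.6, 0.1]
width: 0.992
gripper_force: 0.0
t35.9 d_tool [-0.4889  0.2441  0.0394] turn -0.001 d after turn [-0.4892  0.2435  0.0394] head 1.387 q7 -1.3 tilt [0.006 0.006] F [0.2 0.6 0.1] w 0.992 0.0
```

Scaled: -0.038 m is -0.76, -0.03 m is -0.6.

```bash
python3 -m creep '[[-0.6,0.3,0,0,1],[-0.76,0.38,0,0,1],[-0.76,0.38,0,0,1],[-0.76,0.38,0,0,1],[-0.76,0.38,0,0,1],[-0.76,0.38,0,0,1],[-0.76,0.38,0,0,1],[-0.76,0.38,0,0,1],[-0.76,0.38,0,0,1],[-0.76,0.38,0,0,1]]';python3 -m creep '[[-0.76,0.38,0,0,1],[-0.76,0.38,0,0,1],[-0.6,0.3,0.4,0,1],[-0.2,0.1,0.4,0,1],[0,0,0,0,1],[0,0,0,0,1],[0,0,0,0,1]]'; python3 go.py .6316 -.1694 .087 1.388; python3 m2.py mould_small .479 .3525 0 pics/p9.png; python3 m2.py mould_small .479 .3525 0 pics/p9t.png top
```

```text
clock: 36.9
position: [0.5942, -0.0484, 0.1955]
ee_rot: [-2.416, -2.008, 0.001]
force: [0.8, 0.5, 0.4]
width: 0.999
gripper_force: 0.0
clock: 37.6
position: [0.6303, -0.1686, 0.157]
ee_rot: [-2.413, -2.011, -0.002]
force: [0.3, 0.3, 0.7]
width: 1.002
gripper_force: 0.0
t37.6 d_tool [-0.0006  0.0013  0.07  ] turn 0.002 d after turn [-0.0006  0.0013  0.07  ] head 1.39 q7 -0.4 tilt [0.001 0.001] F [0.3 0.3 0.7] w 1.002 0.0
mould_small [0.4806 0.3517 0.0741] 60.4 area px 486 174.0 50.839996
mould_small [0.4791 0.3499 0.0503] 50.7 area px 298 188.0 91.0
```

View pics/p9.png

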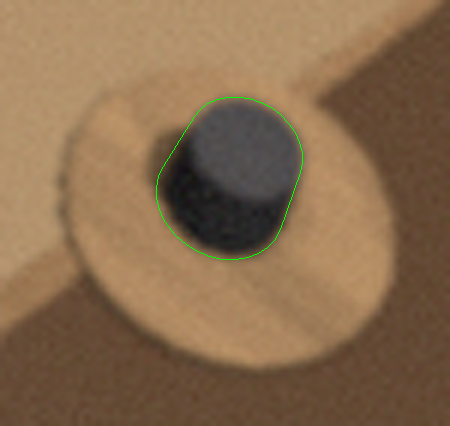

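Scaled: 0.03 m is 0.6, 0.025 m is 0.5.

```bash
python3 -m creep '[[-0.012,0.026,0.6,0,1],[0,0,0.5,0,1],[0,0,0.26,0,1],[0,0,0.06,0,1],[0,0,0,0,0],[0,0,0,0,0],[0,0,0,0,0],[0,0,0,0,0],[0,0,0,0,0],[0,0,0,0,0]]' 20;python3 go.py .6316 -.1694 .087 1.388; python3 -m creep '[[0,0,-0.6,0,0],[0,0,-0.8,0,0],[0,0,-0.7,0,0],[0,0,0,0,0],[0,0,0,0,0]]';python3 go.py .4795 .352 .1 1.388
```

```text
clock: 38.7
position: [0.6315, -0.1721, 0.0858]
ee_rot: [2.416, 2.007, 0.001]
force: [-0.7, -0.3, 6.4]
width: 0.669
gripper_force: 20.1
t38.7 d_tool [ 0.0027 -0.0004 -0.0012] turn -0.001 d after turn [ 0.0027 -0.0004 -0.0012] head 1.387 q7 -0.45 tilt [ 0.001 -0.   ] F [-0.7 -0.3  6.4] w 0.669 20.1
clock: 39.2
position: [0.6312, -0.1722, 0.1905]
ee_rot: [2.416, 2.007, 0.001]
force: [0.0, -0.1, -1.5]
width: 0.676
gripper_force: 19.9
t39.2 d_tool [ 0.4875 -0.2453  0.09  ] turn -0.001 d after turn [ 0.4879 -0.2446  0.09  ] head 1.387 q7 -0.38 tilt [ 0.001 -0.001] F [ 0.  -0.1 -1.5] w 0.676 19.9
```

Scaled: 0.038 m is 0.76, 0.025 m is 0.5.

```bash
python3 -m creep '[[0.5,-0.26,0,0,0],[0.76,-0.38,0,0,0],[0.76,-0.38,0,0,0],[0.76,-0.38,0,0,0],[0.76,-0.38,0,0,0],[0.76,-0.38,0,0,0],[0.76,-0.38,0,0,0],[0.76,-0.38,0,0,0],[0.76,-0.38,0,0,0],[0.76,-0.38,0,0,0]]';python3 -m creep '[[0.76,-0.38,0,0,0],[0.76,-0.38,0,0,0],[0.6,-0.32,0,0,0],[0.24,-0.12,0.2,0,0],[0,0,0.2,0,0],[0,0,0,0,0],[0,0,0,0,0],[0,0,0,0,0]]'; python3 go.py .479 .3495 .0938 1.388
```

```text
clock: 40.2
position: [0.516, 0.2232, 0.1883]
ee_rot: [-2.416, -2.007, 0.005]
force: [0.8, 0.2, -0.8]
width: 0.669
gripper_force: 19.9
clock: 41.0
position: [0.4809, 0.3478, 0.1699]
ee_rot: [2.418, 2.004, -0.001]
force: [-0.3, 0.4, -0.3]
width: 0.672
gripper_force: 19.9
t41.0 d_tool [ 0.0014 -0.0022  0.0761] turn -0.004 d after turn [ 0.0014 -0.0022  0.0761] head 1.384 q7 -1.32 tilt [ 0.    -0.001] F [-0.3  0.4 -0.3] w 0.672 19.9
```

Scaled: 0.012 m is 0.24, -0.0022 m is -0.044.

```bash
python3 -m creep '[[0.028,-0.044,0.24,0,0],[0,0,0.24,0,0],[0,0,0,0,0],[0,0,0,0,0]]'; python3 go.py .479 .3495 .0938 1.388; python3 m2.py mould_small .479 .3525 0 pics/p10.png
```

```text
clock: 41.4
position: [0.4778, 0.3509, 0.1454]
ee_rot: [-2.416, -2.008, 0.002]
force: [-0.7, 0.1, 0.3]
width: 0.674
gripper_force: 19.9
t41.4 d_tool [-0.0011  0.0014  0.0516] turn -0.001 d after turn [-0.0011  0.0014  0.0516] head 1.387 q7 -1.35 tilt [-0.001 -0.001] F [-0.7  0.1  0.3] w 0.674 19.9
mould_small [ 0.478   0.3496 -0.068 ] 451.2 area px 946 173.0 32.0
```

View pics/p10.png

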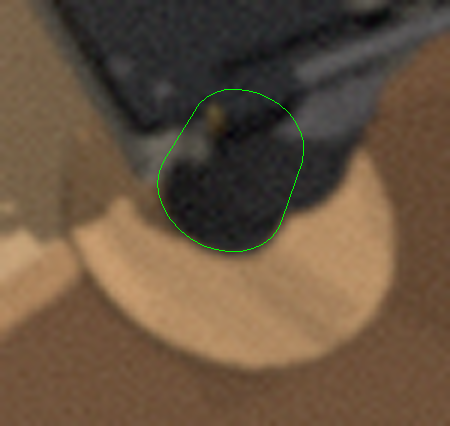

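Scaled: 0.005 m is 0.1, 0.0012 m is 0.024.

```bash
python3 -m creep '[[-0.02,0.024,0.1,0,0],[0,0,0.1,0,0],[0,0,0.1,0,0],[0,0,0,0,0]]'; python3 -m creep '[[0,0,0.12,0,0],[0,0,0.12,0,0],[0,0,0,0,0]]'; python3 -m creep '[[0,0,0.16,0,0],[0,0,0.12,0,0],[0,0,0.08,0,0],[0,0,0,0,0],[0,0,0,0,0]]';python3 go.py .479 .3495 .0938 1.388
```

```text
clock: 41.85
position: [0.4788, 0.3496, 0.1301]
ee_rot: [2.416, 2.008, -0.002]
force: [0.1, -0.1, -0.7]
width: 0.678
gripper_force: 19.9
clock: 42.15
position: [0.4788, 0.3496, 0.118]
ee_rot: [2.416, 2.008, -0.002]
force: [0.2, -0.8, -2.3]
width: 0.673
gripper_force: 19.9
clock: 42.65
position: [0.4791, 0.3501, 0.1009]
ee_rot: [-2.416, -2.008, 0.0]
force: [0.2, -1.1, -1.2]
width: 0.674
gripper_force: 19.9
t42.6 d_tool [-0.0006  0.      0.0071] turn -0.001 d after turn [-0.0006  0.      0.0071] head 1.387 q7 -1.39 tilt [-0. -0.] F [ 0.2 -1.1 -1.2] w 0.674 19.9
```

Scaled: 0.004 m is 0.08, 0.001 m is 0.02.

```bash
python3 -m creep '[[0,0,0.08,0,0],[0,0,0.02,0,0],[0,0,0,0,0]]';python3 -m creep '[[0,0,0.02,0,0],[0,0,0,0,0]]';python3 -m creep '[[0,0,0.02,0,0],[0,0,0,0,0]]';python3 -m creep '[[0,0,0.02,0,0],[0,0,0,0,0]]'
```

```text
clock: 42.95
position: [0.479, 0.3499, 0.0958]
ee_rot: [2.416, 2.008, -0.001]
force: [0.3, -0.1, -0.7]
width: 0.672
gripper_force: 19.9
clock: 43.15
position: [0.4791, 0.35, 0.095]
ee_rot: [2.416, 2.008, -0.0]
force: [-0.1, -0.3, -1.1]
width: 0.671
gripper_force: 19.9
clock: 43.35
position: [0.4791, 0.35, 0.0939]
ee_rot: [2.416, 2.008, -0.0]
force: [0.5, 0.1, -1.5]
width: 0.672
gripper_force: 19.9
clock: 43.55
position: [0.4791, 0.3501, 0.0937]
ee_rot: [2.416, 2.008, 0.0]
force: [-0.9, -2.2, 8.3]
width: 0.672
gripper_force: 20.2
```

Seated at the predicted height. Release, retreat, and check.

Scaled: -0.04 m is -0.8, -0.03 m is -0.6.

```bash
python3 -m creep '[[0,0,-0.016,0,0],[0,0,0,0,0.8],[0,0,0,0,0.8],[0,0,0,0,0.8],[0,0,0,0,0.95],[0,0,0,0,0.95],[0,0,-0.6,0,1],[0,0,-0.8,0,1],[0,0,-0.8,0,1],[0,0,0,0,1]]'; python3 -m creep '[[-0.6,0,-0.2,0,1],[-0.8,0,-0.2,0,1],[-0.8,0,-0.2,0,1],[-0.8,0,-0.2,0,1],[-0.8,0,-0.2,0,1],[-0.8,0,-0.2,0,1],[-0.8,0,0,0,1],[-0.6,0,0,0,1],[0,0,0,0,1],[0,0,0,0,1]]'
python3 - <<'E'
from fit import *
T,C=cams.get_image("top"),cams.get_image("scene")
v=[]
for p in (T,C):
    im=cv2.resize(p["image"],None,fx=4,fy=4,interpolation=cv2.INTER_CUBIC)
    for n,q in (("tin_large",(.492,-.3694,1.388)),("mould_large",(.479,.3525,0))):
        c=outline(p,M[n],q,.008); cv2.polylines(im,[np.round((c+.5)*4).astype(int)],True,(0,255,0),1)
        o=np.clip((c.mean(0)*4).astype(int),[200,150],[2360,1450]); v.append(im[o[1]-150:o[1]+150,o[0]-200:o[0]+200])
cv2.imwrite("pics/fin.png",np.vstack([np.hstack(v[:2]),np.hstack(v[2:])]))
E
```

```text
clock: 44.55
position: [0.4805, 0.3524, 0.2093]
ee_rot: [-2.416, -2.008, -0.013]
force: [-0.3, 0.1, -0.6]
width: 1.001
gripper_force: 0.0
clock: 45.55
position: [0.4242, 0.0546, 0.2637]
ee_rot: [2.418, 2.005, 0.0]
force: [0.6, 0.2, -0.1]
width: 0.999
gripper_force: 0.0
```

View pics/fin.png

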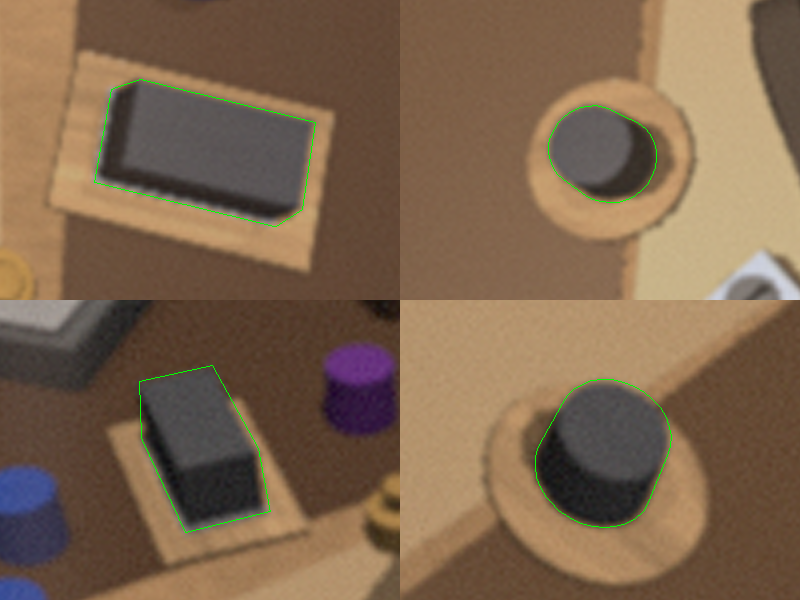

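```bash
python3 -c "
from cell import workorder; print(workorder.sign_off())"
```

```text
the job is handed in; nothing more can be done
None
```

The three loaf tins are nested on the rectangular board and the two round moulds on the round board, each set down at rim height; the job was handed in at about 46 s of the 128 s allowed, and the sign-off gave no verdict.

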